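# Load the vial carrier into the bench reader

### The job

Draw the vial carrier out from under the riser, set it down flat on the bench nose first between the reader's two converging guide rails, and let go of it there. Then, from its tail end, push it along the guides into the bay until its nose rests against the stop, without shoving the stop out of its setting, and leave it there. Keep the carrier upright and do not disturb the other things on the bench.

Things in the scene. Friction and masses are not known exactly. Their poses are not given: they have to be found in the camera images.
- carrier: White plastic vial carrier: a sled 160 mm long (x), 64 wide (y), base 22 high, 0.2 to 0.45 kg. Origin: centre of its underside; x to its nose. Two fixed amber vials with black caps (27 mm across, tops 60 mm high) at x = +19 and -12 mm. It starts on the bench with its tail and post hidden under the riser, its nose and fin sticking out in front.
- nose (a point): foremost point of the carrier's nose (carrier x = +80 mm), on its middle line, 11 mm above its underside; axes as the carrier. The nose's corners are rounded to 18 mm radius; the tail end (x = -80 mm) is square.
- fin (a point): middle of the flat upright fin on the carrier's nose end (carrier x = +60 mm), 47 mm above its underside; axes as the carrier. The fin is 28 mm long (x), 12 mm thick (y) and stands from 22 to 60 mm above the underside.
- post (a point): point on the axis of the round upright post on the carrier's tail end (carrier x = -66 mm), 47 mm above its underside; axes as the carrier. The post is 18 mm across and stands from 22 to 62 mm above the underside.
- dock: White bench reader with a docking bay, fixed. Origin on the bench in the middle of the bay's throat; x runs into the bay, z up. A straight lane 68 mm wide between walls runs back from the throat, under a flat cover (x = 0 to 140 mm, 100 mm wide, underside 72 and top 79 mm high). No floor: the carrier slides on the bench. Behind it is the housing, x = 140 to 270 mm, 220 wide, 150 high.
- mouth (a point): on the bench in the middle of the mouth of the reader's guides (dock x = -80 mm); axes as the dock. From here two aluminium rails 22 mm high, 12 thick, not covered, converge from 124 mm apart to 68 mm at the throat (dock x = 0).
- stop_face (a point): middle of the face of the steel stop block inside the covered lane, 18 mm above the bench; axes as the dock. It lies 95 to 115 mm behind the throat (dock x), set differently each time. Clamped by friction: it stands firm up to about 40 N and creeps back if pushed harder.
- riser: Fixed plywood bench riser: a board 140 mm deep (x), 150 wide on two side walls, 130 mm clear between them. Origin on the bench below the middle of its front edge; x to its back, z up. The board's underside is 76 mm, its top 86 mm above the bench. Open in front (-x) and behind. The carrier sticks out of the front.
- amber_bottle: Bystander: closed amber glass reagent bottle, 64 mm across, 160 mm high. Origin at the centre of its underside.
- flask: Bystander: stoppered glass conical flask, 84 mm across its foot, 135 mm high. Origin at the centre of its underside.
- beaker: Bystander: glass beaker, about 70 mm across, 90 mm high. Origin at the centre of its underside.
- dish: Bystander: covered glass dish, 70 mm across, 16 mm high. Origin at the centre of its underside.
- cork_ring: Bystander: flat cork ring, 100 mm across, 25 mm high, lying on the bench. Origin at the centre of its underside.
- spatula: Bystander: spatula 170 mm long lying flat. Origin on its handle's axis.
- wash_bottle: Bystander: white plastic wash bottle with a narrow neck, 68 mm across, 165 mm high. Origin at the centre of its underside.
Mind the look-alikes: they are no part of the job. What is shaped like the carrier but yellow is not meant.

How it is judged:
On the way:
1. the carrier stands flat on the bench, let go, with its nose between the converging guide rails and pointing into the bay (x of nose in the frame of dock between -0.085 and 0.02 m and y of nose in the frame of dock between -0.05 and 0.05 m and x of carrier in the frame of dock below -0.03 m and angle between the x axis of carrier and the x axis of dock, either way round below 0.5 rad and contact force between the fingers and carrier below 0.2 N and linear speed of carrier below 0.01 m/s and angle between carrier's own z axis and vertical below 0.06 rad and height (world z) of carrier below 0.005 m), for 0.2 s.
At the end, for the whole second after the job is handed in: The carrier stands flat on the bench in the bay, at rest and released, its nose within 4 mm of the stop face, within 5 mm of the bay's middle line and within 0.07 rad of its direction (x of nose in the frame of stop_face above -0.004 m and y of nose in the frame of stop_face between -0.005 and 0.005 m and angle between the x axis of carrier and the x axis of dock, either way round below 0.07 rad and linear speed of carrier below 0.01 m/s and contact force between the fingers and carrier below 0.2 N and angle between carrier's own z axis and vertical below 0.06 rad and height (world z) of carrier below 0.005 m); the robot touches nothing.
It fails at once if the stop is shoved more than 4 mm from its setting (distance of stop_face from where it was at the start of the episode above 0.004 m).
It fails at once if the carrier is tipped by more than 0.6 rad (angle between carrier's own z axis and vertical above 0.6 rad).
It fails at once if a bystander is moved by more than 30 mm (distance of any of amber_bottle, flask, beaker, dish, cork_ring, spatula, wash_bottle from where it was at the start of the episode above 0.03 m).
It also fails if it takes over 51 s, if anything falls off the work surface, if the arm or the gripper's body presses on something with over 40 N, if the wrist force passes 120 N, or if a joint passes its speed limit or range.

### The arm

A 6-joint arm with a two-finger parallel gripper is mounted at the origin on the work surface. World frame = base frame: x ahead of the robot, y to its left, z up, the work surface at z = 0. Lengths are in m, angles in rad, forces in N, time in s.
With the tool pointing down it reaches from about 0.35 to 0.775 m from the base axis. Payload 5.5 kg.
Tool frame: the origin (TCP) lies where the fingers leave the gripper's body, on its centre line; the fingertips stand 73 mm ahead of it and the grasp point (between the pads) lies 54 mm ahead of it; z points along the fingers, y is the direction in which the jaws open and shut (so a half turn about z gives the same grasp; the last joint's range is limited). The gripper opens to 85 mm and grips with 20 to 120 N. Pads are 22 mm wide; open, the fingers measure 114 mm over their backs; the gripper's body (76 mm by 85 mm) begins 54 mm behind the grasp point. The pads swing forward as they close: fully open they stand 13 mm farther back than shut.
Start: joints at [-1.4, 0.313, 0.046, 1.304, 0, 1.431], TCP at [0.176, -0.547, 0.304] pointing down, gripper open.
Joint ranges: [-2.76, 2.76], [-0.86, 1.69], [-1.03, 1.26], [-2.2, 2.34], [-1.47, 1.5], [-3.14, 3.14]. Speed limits (rad/s): [2.57, 2.57, 3.14, 3.14, 3.14, 3.14].

### API

Orientations are given as a unit quaternion [w, x, y, z].
In Python, from workcell import env, read_camera, job, cut_out gives the robot as it stands.
- The arm moves only by the tool servo_tool, never from a script. Its argument "deltas" is a list of rows, each an object of numbers: "dx", "dy", "dz": the shift along the world's x, y, z in mm; "rx", "ry", "rz": the turn, a rotation vector about the world's x, y, z in rad; "fingers": the closure, from -1 (fully open) to 1 (shut). A call has 1 to 8 rows; each row shifts and turns the commanded pose from where the row before left it; what a row does not reach is not made up. A row lasts 1/10 s, in which the tool goes at most 50 mm and 8.59 degrees, less where a joint would pass 70% of its speed; a pose out of reach is approached as far as the arm can. A call is refused whole if a number of a shift passes 50 or a number of a turn 0.15, either way. A call with a gripper value outside its range is refused whole. The fingers move at their own pace and stop on an object; "newtons" is the grip in N (left out, the last holds). Time passes only in rows, so rows that do not move let the fingers close. It gives the time, the measured TCP pose, the force and the opening at its end, in the units of the state.
- env.get_state(): the state, without advancing time (a new reading comes with each control period).
- read_camera(name): name is "side" or "top"; returns a dict with "img" (384x512x3 uint8, red, green, blue), "intrinsics" (3x3 intrinsics, pixels), "extrinsics" (4x4, takes a point from camera to world coordinates). Camera axes: x right, y down, z forward; pixel columns grow to the right and rows downward; lengths in m; the calibration is good to about 2 mm. A picture is of the moment at which its call begins. There is no depth.
- job.hand_in(): hands the job in, once; it reports no verdict.
Trained networks look in the newest picture that a camera, given by its name, has taken for a name from the list of things; names that differ only in an ending like _2 or _b are one class to them, and where a whole thing is asked for, a point or a joint stands for the part that bears it (a point fixed in the world has none). Each returns a list of dicts, best first, with "confidence" (0 to 1); they miss things now and then, are a little off and sometimes report something else, mostly with a low value. They report only what shows in the picture. A call takes as long as a camera call. They do not tell look-alikes from the thing itself.
- cut_out(target, camera): "region" (384x512 bool, what is visible of it) and "extent" ([left, top, right, bottom] in pixels, round what is visible of it).
The state is a dict: "clock": time; "joint_pos": joint angles; "qvel": joint speeds; "tau": joint torques, N m; "tcp_pos": TCP position; "orientation": TCP orientation; "wrist_force": force on the tool from outside, world axes, zero at the start; "ft_torque": the same for the moment, N m; "finger_gap": finger opening in m.
Only numpy, scipy, OpenCV 4.12 (cv2) and the standard library are available. Lean on these libraries where they do the work, as an engineer would, in place of code of your own. Each camera call takes 0.05 s, during which the arm holds its last target. There are 200 camera calls.

## Working session

There is one attempt and no reset: what is moved stays moved. The work goes in short steps, Python scripts to look and compute and a tool call to move; the robot and the scene stay as the last step left them, time stands still between calls to the robot, and variables do not carry over. Pictures are saved under pics/ and viewed, about 8 in all and at most 12, crops included, and the job is handed in when it is done.

Besides the shell and the picture viewer there is one more tool, called after "Call:" as name(argument=value, ...), one argument or row to a line, values as JSON. servo_tool: Moves the arm, as the interface text tells. Its arguments: {"type":"object","properties":{"deltas":{"type":"array"},"newtons":{"type":"number"}},"required":["deltas"]}

```bash
ls; mkdir -p pics
cat > h.py <<'E'
import numpy as np, cv2
from workcell import env, read_camera, job, cut_out
def snap(n,f=None):
    r=read_camera(n)
    if f: cv2.imwrite(f'pics/{f}.png',cv2.cvtColor(r['img'],cv2.COLOR_RGB2BGR))
    return r
def ray(r,uv,z):
    K=np.array(r['intrinsics']);T=np.array(r['extrinsics'])
    d=T[:3,:3]@np.linalg.solve(K,[uv[0],uv[1],1]);o=T[:3,3]
    return (o+d*(z-o[2])/d[2])
def proj(r,p):
    K=np.array(r['intrinsics']);T=np.array(r['extrinsics'])
    c=T[:3,:3].T@(np.array(p)-T[:3,3]);q=K@c
    return q[:2]/q[2]
E
python3 - <<'E'
from h import *
for n in ['top','side']:
    r=snap(n,n+'0'); print(n,np.round(r['extrinsics'],3).tolist(),np.round(r['intrinsics'],1).tolist())
    for t in ['carrier','dock','riser','fin','post','amber_bottle','flask','beaker','dish','cork_ring','spatula','wash_bottle']:
        for c in cut_out(t,n)[:3]:
            g=c['region']; ys,xs=np.nonzero(g)
            print(t,round(c['confidence'],2),np.round(c['extent']),round(xs.mean()),round(ys.mean()))
print(env.get_state())
a=cv2.imread('pics/top0.png');cv2.imwrite('pics/top0b.png',cv2.resize(a,(800,600)))
a=cv2.imread('pics/side0.png');cv2.imwrite('pics/side0b.png',cv2.resize(a,(800,600)))
E
```

```text
pics
top [[-0.019, -0.993, 0.117, 0.399], [-1.0, 0.022, 0.017, -0.053], [-0.02, -0.116, -0.993, 1.118], [0.0, 0.0, 0.0, 1.0]] [[376.8, 0.0, 256.6], [0.0, 376.8, 193.9], [0.0, 0.0, 1.0]]
carrier 0.94 [273. 160. 306. 206.] 289 184
carrier 0.68 [161. 250. 213. 296.] 186 271
carrier 0.61 [394. 266. 455. 296.] 424 281
dock 0.64 [348. 265. 379. 291.] 364 277
dock 0.56 [ 44. 165. 195. 255.] 99 210
riser 0.61 [273. 109. 340. 178.] 310 142
riser 0.5 [ 46. 168. 191. 255.] 99 210
fin 0.77 [393. 261. 454. 300.] 424 281
fin 0.74 [158. 248. 214. 296.] 187 271
fin 0.56 [275. 161. 310. 208.] 289 184
post 0.95 [162. 245. 214. 295.] 186 271
post 0.77 [391. 264. 458. 303.] 424 281
post 0.66 [271. 163. 308. 207.] 289 184
amber_bottle 0.94 [201. 102. 224. 134.] 213 118
amber_bottle 0.27 [349. 264. 380. 292.] 364 277
flask 0.88 [ 95. 269. 136. 298.] 117 285
beaker 0.96 [347. 265. 380. 292.] 364 277
dish 0.6 [237. 135. 261. 158.] 249 147
cork_ring 0.87 [160. 108. 195. 140.] 176 121
wash_bottle 0.81 [381. 131. 417. 166.] 397 147
wash_bottle 0.41 [274. 111. 340. 177.] 310 142
side [[-0.753, -0.405, 0.519, -0
[... 1042 characters left out ...]
. 298. 149.] 290 130
{'clock': 1.3, 'joint_pos': array([-1.39963024e+00,  3.13194931e-01,  4.61219746e-02,  1.30358889e+00,
       -2.38483849e-06,  1.43119194e+00]), 'qvel': array([ 0.0016027 , -0.0003165 , -0.00017312,  0.00065756, -0.00120018,
        0.00022047]), 'tau': array([ 1.79731720e-03, -4.80467820e+01,  2.98811102e+01,  6.18701724e-04,
        1.02426134e-04, -8.21475538e-06]), 'tcp_pos': array([ 0.1758265 , -0.54750677,  0.30393507]), 'orientation': array([ 6.72507209e-05,  9.87951982e-01,  1.54760709e-01, -1.31206052e-07]), 'wrist_force': array([-0.10963401, -0.27598396,  0.47034098]), 'ft_torque': array([0.03386425, 0.01055859, 0.04086858]), 'finger_gap': 0.08518407955419105}
```

View pics/top0b.png

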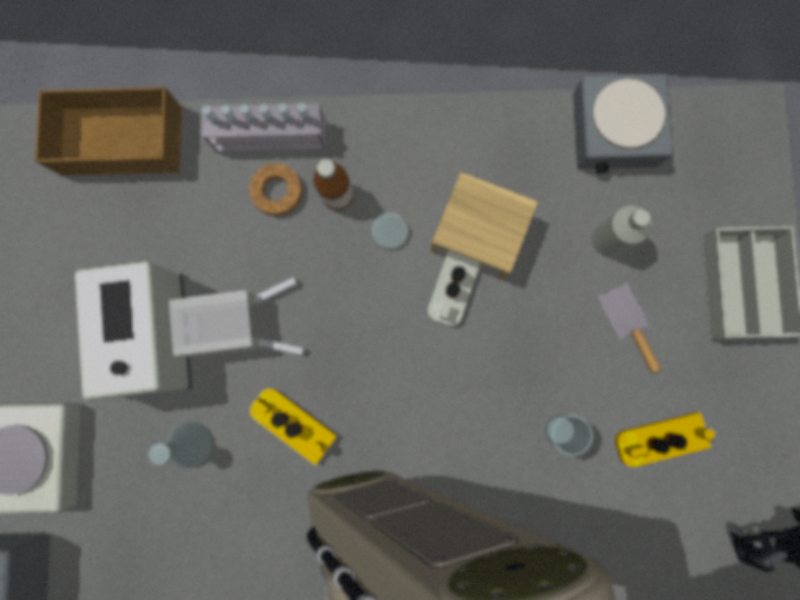

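View pics/side0b.png

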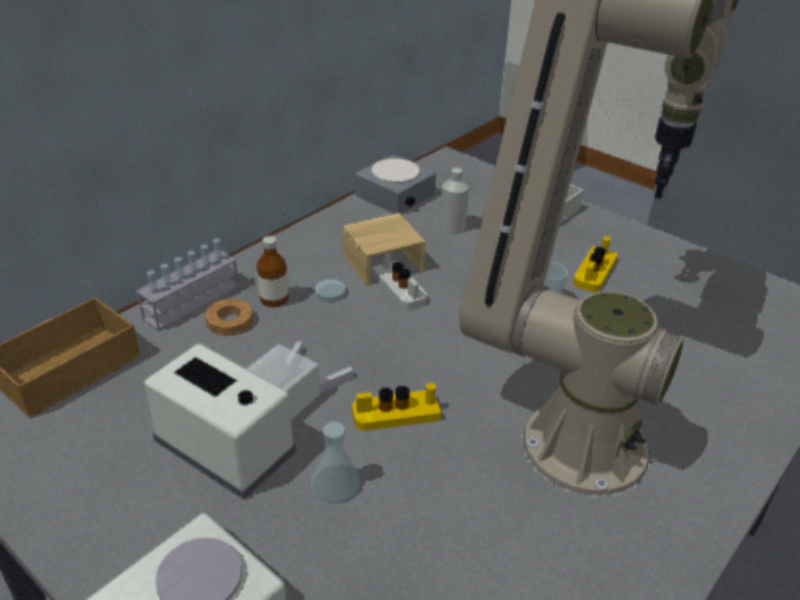

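The top view shows the white carrier at about (289,184), sticking out of the riser (310,142). The dock is at the left, with its bay opening to the right around (165,207), and two yellow look-alikes lie nearer the robot. I'll crop in for exact corners.

Run:
```python
import cv2,numpy as np
a=cv2.imread('pics/top0.png')
def crop(x0,y0,w,h,s):
    c=cv2.resize(a[y0:y0+h,x0:x0+w],None,fx=s,fy=s,interpolation=cv2.INTER_CUBIC)
    for i in range(0,w,10): cv2.line(c,(i*s,0),(i*s,6),(0,0,255),1); cv2.putText(c,str(x0+i),(i*s,16),0,.35,(0,255,255),1)
    for i in range(0,h,10): cv2.line(c,(0,i*s),(6,i*s),(0,0,255),1); cv2.putText(c,str(y0+i),(8,i*s+4),0,.35,(0,255,255),1)
    return c
c1=crop(100,165,100,75,4);c2=crop(262,105,90,105,5)
H=600;W=c1.shape[1]
out=np.zeros((600,800,3),np.uint8)
c1=cv2.resize(c1,(400,300));out[:300,:400]=c1
c2=cv2.resize(c2,None,fx=.88,fy=.88);h,w=c2.shape[:2];out[:h,402:402+w]=c2[:, :398]
b=cv2.imread('pics/side0.png')
c3=cv2.resize(b[130:200,210:290],(400,300),interpolation=cv2.INTER_CUBIC);out[300:,:400]=c3
cv2.imwrite('pics/crop.png',out)
```

```text
(no output)
```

View pics/crop.png

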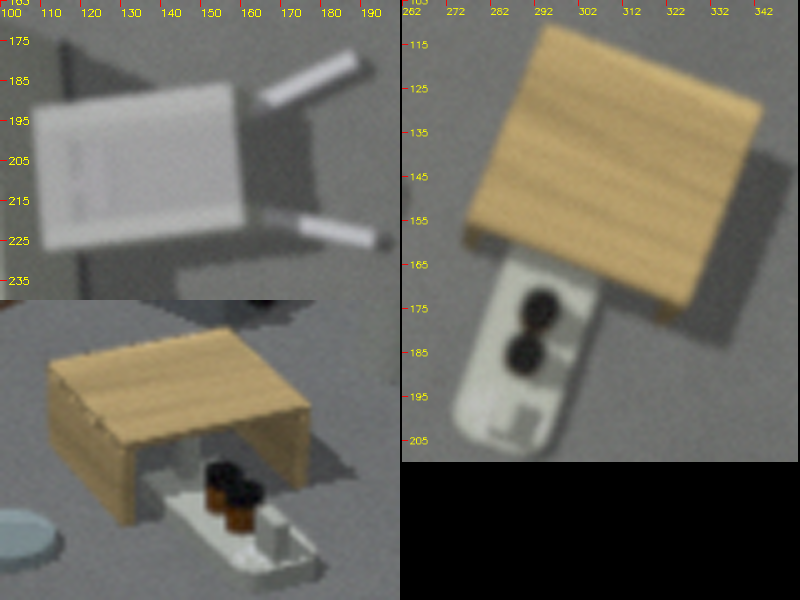

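Run:
```python
from h import *
r=snap('top')
c=[ray(r,p,.079)[:2] for p in [(108.3,191.8),(158,185.8),(161.3,222),(111.3,227.5)]]
print('cover',np.round(c,4).tolist())
c=np.array(c); f=(c[1]+c[2])/2; b=(c[0]+c[3])/2
print('sizes',np.linalg.norm(f-b),np.linalg.norm(c[1]-c[2]))
d=(b-f)/np.linalg.norm(b-f);e=(c[1]-c[2]);e/=np.linalg.norm(e)
print('throat',f,'yaw',np.arctan2(d[1],d[0]),'yaw2',np.arctan2(e[1],e[0])+np.pi/2, np.arctan2(e[1],e[0])-np.pi/2)
print('rail ends',[np.round(ray(r,p,.022)[:2],4) for p in [(188.5,179),(193.8,225.3)]])
U=lambda p:(262+(p[0]-402)/4.4,105+p[1]/4.4)
print('caps',[np.round(ray(r,U(p),.060)[:2],4) for p in [(541,308),(523,354)]])
print('left edge',[np.round(ray(r,U(p),.022)[:2],4) for p in [(503,265),(455,400)]])
print('right edge',[np.round(ray(r,U(p),.022)[:2],4) for p in [(600,290),(550,440)]])
print('nose',np.round(ray(r,U((492,450)),.022)[:2],4),'fin',np.round(ray(r,U((515,415)),.06)[:2],4))
print('riser',[np.round(ray(r,U(p),.086)[:2],4) for p in [(545,25),(763,103),(685,305),(467,222)]])
for t in ['carrier','dock','fin']:
    for c in cut_out(t,'top')[:4]:
        ys,xs=np.nonzero(c['region']);print(t,c['confidence'],c['extent'])
```

```text
cover [[0.5363, 0.38], [0.5501, 0.2403], [0.4488, 0.23], [0.4364, 0.369]]
sizes 0.140007031465051 0.10188824441088597
throat [0.49944085 0.23511272] yaw 1.6646482714087558 yaw2 1.6720505060791275 -1.4695421475106656
rail ends [array([0.5767, 0.166 ]), array([0.4399, 0.1503])]
caps [array([ 0.5752, -0.141 ]), array([ 0.5455, -0.1285])]
left edge [array([ 0.6113, -0.1196]), array([ 0.5209, -0.0852])]
right edge [array([ 0.5929, -0.1839]), array([ 0.4929, -0.1474])]
nose [ 0.4871 -0.1088] fin [ 0.5062 -0.1223]
riser [array([ 0.7549, -0.1471]), array([ 0.6999, -0.2841]), array([ 0.5708, -0.2293]), array([ 0.6272, -0.0938])]
carrier 0.83 [160.5, 249.6, 213.0, 299.1]
carrier 0.75 [272.4, 159.6, 306.1, 208.5]
carrier 0.62 [393.0, 264.5, 454.7, 296.4]
dock 0.68 [47.4, 166.5, 194.6, 253.0]
fin 0.91 [161.0, 245.1, 214.0, 296.0]
fin 0.77 [391.4, 258.5, 455.3, 301.1]
fin 0.55 [274.4, 159.4, 309.0, 208.7]
```

Estimates so far:
- **Dock:** throat (0.499, 0.235), yaw 1.667.
- **Carrier:** origin (0.564, -0.136), yaw 2.77.
- **Fin:** (0.508, -0.1145).

Next I move above the fin with tool yaw 2.77.

Call:
servo_tool(
  deltas=[
    {"dx":20,"dy":26,"rz":0.145,"fingers":-1},
    {"dx":20,"dy":26,"rz":0.145},
    {"dx":20,"dy":26,"rz":0.145},
    {"dx":20,"dy":26,"rz":0.145},
    {"dx":20,"dy":26,"rz":0.145},
    {"dx":20,"dy":26,"rz":0.145},
    {"dx":20,"dy":26,"rz":0.145},
    {"dx":20,"dy":26,"rz":0.145},
  ],
)

```text
invalid input at $.deltas[0]: expected keys dx, dy, dz, rx, ry, rz, fingers
```

Call:
servo_tool(
  deltas=[
    {"dx":20,"dy":26,"rz":0.145},
    {"dx":20,"dy":26,"rz":0.145},
    {"dx":20,"dy":26,"rz":0.145},
    {"dx":20,"dy":26,"rz":0.145},
    {"dx":20,"dy":26,"rz":0.145,"dz":-20},
    {"dx":20,"dy":26,"rz":0.145,"dz":-30},
    {"dx":20,"dy":26,"rz":0.145,"dz":-30},
    {"dx":20,"dy":26,"rz":0.145,"dz":-30},
  ],
)

```text
invalid input at $.deltas[0]: expected keys dx, dy, dz, rx, ry, rz, fingers
```

Call:
servo_tool(
  deltas=[
    {"dx":12,"dy":17,"rz":0.139,"dz":-24},
    {"dx":0},
  ],
)

```text
invalid input at $.deltas[0]: expected keys dx, dy, dz, rx, ry, rz, fingers
```

Call:
servo_tool(
  deltas=[
    {"dx":20,"dy":26,"dz":0,"rx":0,"ry":0,"rz":0.145,"fingers":-1},
    {"dx":20,"dy":26,"dz":0,"rx":0,"ry":0,"rz":0.145,"fingers":-1},
    {"dx":20,"dy":26,"dz":0,"rx":0,"ry":0,"rz":0.145,"fingers":-1},
    {"dx":20,"dy":26,"dz":0,"rx":0,"ry":0,"rz":0.145,"fingers":-1},
    {"dx":20,"dy":26,"dz":0,"rx":0,"ry":0,"rz":0.145,"fingers":-1},
    {"dx":20,"dy":26,"dz":0,"rx":0,"ry":0,"rz":0.145,"fingers":-1},
    {"dx":20,"dy":26,"dz":0,"rx":0,"ry":0,"rz":0.145,"fingers":-1},
    {"dx":20,"dy":26,"dz":0,"rx":0,"ry":0,"rz":0.145,"fingers":-1},
  ],
)

```text
clock: 2.3
tcp_pos: [0.3365, -0.3384, 0.3041]
orientation: [0.0, 0.74, 0.673, 0.0]
wrist_force: [-0.0, -0.8, -0.5]
finger_gap: 0.0854
```

Call:
servo_tool(
  deltas=[
    {"dx":20,"dy":26,"dz":0,"rx":0,"ry":0,"rz":0.145,"fingers":-1},
    {"dx":20,"dy":26,"dz":0,"rx":0,"ry":0,"rz":0.145,"fingers":-1},
    {"dx":20,"dy":26,"dz":0,"rx":0,"ry":0,"rz":0.145,"fingers":-1},
    {"dx":20,"dy":26,"dz":0,"rx":0,"ry":0,"rz":0.145,"fingers":-1},
    {"dx":20,"dy":26,"dz":-20,"rx":0,"ry":0,"rz":0.145,"fingers":-1},
    {"dx":20,"dy":26,"dz":-30,"rx":0,"ry":0,"rz":0.145,"fingers":-1},
    {"dx":20,"dy":26,"dz":-30,"rx":0,"ry":0,"rz":0.145,"fingers":-1},
    {"dx":12,"dy":26,"dz":-30,"rx":0,"ry":0,"rz":0.145,"fingers":-1},
  ],
)

```text
clock: 3.1
tcp_pos: [0.4893, -0.1304, 0.1932]
orientation: [0.001, 0.25, 0.968, -0.0]
wrist_force: [0.5, -1.1, -0.2]
finger_gap: 0.0857
```

Call:
servo_tool(
  deltas=[
    {"dx":20,"dy":17,"dz":-24,"rx":0,"ry":0,"rz":0.139,"fingers":-1},
    {"dx":0,"dy":0,"dz":0,"rx":0,"ry":0,"rz":0,"fingers":-1},
  ],
)

```text
clock: 3.3
tcp_pos: [0.5076, -0.1119, 0.1666]
orientation: [-0.002, 0.182, 0.983, 0.001]
wrist_force: [-0.6, -0.5, 0.3]
finger_gap: 0.0852
```

Run:
```python
from h import *
s=env.get_state();print(s['clock'],s['tcp_pos'],s['orientation'],s['joint_pos'],s['wrist_force'])
r=snap('top','t1');q=snap('side','s1')
a=cv2.resize(cv2.imread('pics/t1.png')[110:220,220:340],(436,400),interpolation=2)
b=cv2.resize(cv2.imread('pics/s1.png')[110:210,200:290],(360,400),interpolation=2)
cv2.imwrite('pics/c1.png',np.hstack([a,b]))
```

```text
3.3 [ 0.50755424 -0.11187954  0.16663688] [-2.35887341e-03  1.82097879e-01  9.83277238e-01  8.19670715e-04] [-3.71818538e-01  2.95002007e-01 -3.30166666e-01  9.50569171e-01
  7.25282175e-04 -5.58000879e-03] [-0.59760608 -0.45099049  0.25825217]
```

View pics/c1.png

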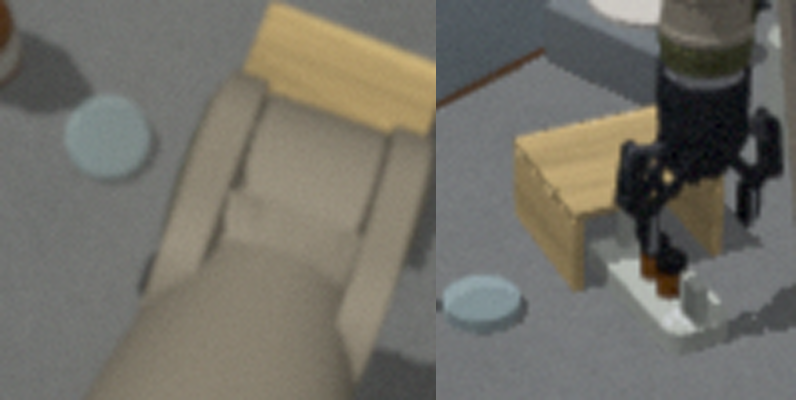

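The gripper is above the carrier with its jaws straddling the fin line. In the side view the fin sits at about (266,185).

Run:
```python
from h import *
q=snap('side')
cx=np.array([-.932,.362,0]);cy=np.array([-.362,-.932,0]);o=np.array([.5637,-.1361,0])
print('origcrop fin ctr',proj(q,o+.06*cx+[0,0,.047]))
for sx in(.046,.074): print('fin top edge',sx,[((proj(q,o+sx*cx+sy*cy+[0,0,.06])-[200,110])*4+[436,0]).round() for sy in(.006,-.006)])
print('nose',((proj(q,o+.08*cx)-[200,110])*4+[436,0]).round())
```

```text
origcrop fin ctr [263.51768734 183.38131292]
fin top edge 0.046 [array([689., 271.]), array([677., 275.])]
fin top edge 0.074 [array([705., 288.]), array([692., 292.])]
nose [699. 349.]
```

Call:
servo_tool(
  deltas=[
    {"dx":-1,"dy":-4,"dz":-30,"rx":0,"ry":0,"rz":0,"fingers":-1},
    {"dx":0,"dy":0,"dz":-30,"rx":0,"ry":0,"rz":0,"fingers":-1},
    {"dx":0,"dy":0,"dz":-6,"rx":0,"ry":0,"rz":0,"fingers":0.3},
    {"dx":0,"dy":0,"dz":0,"rx":0,"ry":0,"rz":0,"fingers":1},
    {"dx":0,"dy":0,"dz":0,"rx":0,"ry":0,"rz":0,"fingers":1},
    {"dx":0,"dy":0,"dz":0,"rx":0,"ry":0,"rz":0,"fingers":1},
    {"dx":0,"dy":0,"dz":0,"rx":0,"ry":0,"rz":0,"fingers":1},
    {"dx":0,"dy":0,"dz":0,"rx":0,"ry":0,"rz":0,"fingers":1},
  ],
  newtons=60,
)

```text
clock: 4.25
tcp_pos: [0.508, -0.1186, 0.1056]
orientation: [0.002, 0.185, 0.983, 0.0]
wrist_force: [-0.5, 2.0, 6.7]
finger_gap: 0.0107
```

Call:
servo_tool(
  deltas=[
    {"dx":-5,"dy":2,"dz":2,"rx":0,"ry":0,"rz":0,"fingers":1},
    {"dx":-12,"dy":4.6,"dz":0,"rx":0,"ry":0,"rz":0,"fingers":1},
    {"dx":-12,"dy":4.6,"dz":0,"rx":0,"ry":0,"rz":0,"fingers":1},
    {"dx":-12,"dy":4.6,"dz":0,"rx":0,"ry":0,"rz":0,"fingers":1},
    {"dx":-12,"dy":4.6,"dz":0,"rx":0,"ry":0,"rz":0,"fingers":1},
    {"dx":-12,"dy":4.6,"dz":0,"rx":0,"ry":0,"rz":0,"fingers":1},
    {"dx":-10,"dy":4,"dz":0,"rx":0,"ry":0,"rz":0,"fingers":1},
    {"dx":0,"dy":0,"dz":0,"rx":0,"ry":0,"rz":0,"fingers":1},
  ],
)

```text
clock: 5.05
tcp_pos: [0.4298, -0.0886, 0.1058]
orientation: [-0.001, 0.185, 0.983, 0.0]
wrist_force: [-2.2, 0.9, -0.1]
finger_gap: 0.011
```

Run:
```python
from h import *
s=env.get_state();print(s['clock'],s['tcp_pos'],s['orientation'],s['wrist_force'],s['ft_torque'],s['finger_gap'])
r=snap('top','t2');q=snap('side','s2')
a=cv2.resize(cv2.imread('pics/t2.png')[110:220,220:340],(436,400),interpolation=2)
b=cv2.resize(cv2.imread('pics/s2.png')[110:210,200:290],(360,400),interpolation=2)
cv2.imwrite('pics/c2.png',np.hstack([a,b]))
```

```text
5.05 [ 0.42977767 -0.0885862   0.10576927] [-1.18340970e-03  1.84728202e-01  9.82788913e-01  2.09630032e-04] [-2.18058925  0.90197227 -0.10318185] [0.13823951 0.1605575  0.04752394] 0.01098891454755769
```

View pics/c2.png

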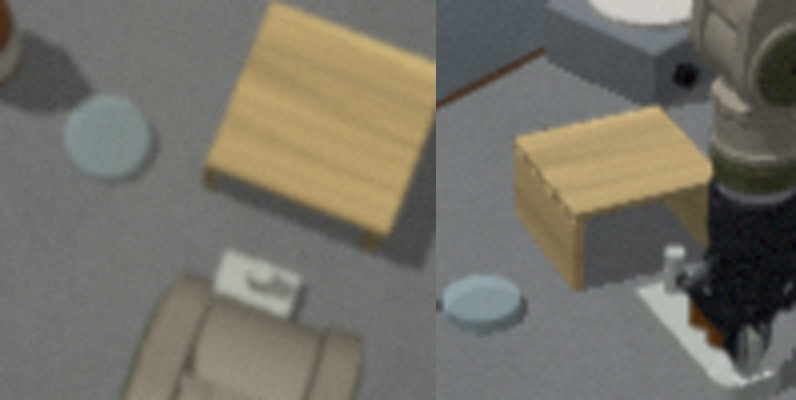

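The carrier is free of the riser, with the post visible at about (295,185). Now I swing it into line with the dock.

Call:
servo_tool(
  deltas=[
    {"dx":10,"dy":18,"dz":0,"rx":0,"ry":0,"rz":-0.139,"fingers":1},
    {"dx":10,"dy":18,"dz":0,"rx":0,"ry":0,"rz":-0.139,"fingers":1},
    {"dx":10,"dy":18,"dz":0,"rx":0,"ry":0,"rz":-0.139,"fingers":1},
    {"dx":10,"dy":18,"dz":0,"rx":0,"ry":0,"rz":-0.139,"fingers":1},
    {"dx":10,"dy":18,"dz":0,"rx":0,"ry":0,"rz":-0.139,"fingers":1},
    {"dx":10,"dy":18,"dz":0,"rx":0,"ry":0,"rz":-0.139,"fingers":1},
    {"dx":10,"dy":18,"dz":0,"rx":0,"ry":0,"rz":-0.139,"fingers":1},
    {"dx":12,"dy":18,"dz":0,"rx":0,"ry":0,"rz":-0.132,"fingers":1},
  ],
)

```text
clock: 5.95
tcp_pos: [0.5149, 0.0551, 0.1058]
orientation: [0.0, 0.675, 0.738, 0.0]
wrist_force: [1.3, -0.0, -2.2]
finger_gap: 0.0108
```

Call:
servo_tool(
  deltas=[
    {"dx":0,"dy":10,"dz":0,"rx":0,"ry":0,"rz":0,"fingers":1},
    {"dx":0,"dy":0,"dz":0,"rx":0,"ry":0,"rz":0,"fingers":1},
  ],
)

```text
clock: 6.15
tcp_pos: [0.5141, 0.0655, 0.1057]
orientation: [-0.0, 0.671, 0.741, 0.0]
wrist_force: [-0.0, 0.0, -1.0]
finger_gap: 0.0111
```

Run:
```python
from h import *
s=env.get_state();print(s['clock'],s['tcp_pos'],s['orientation'],s['wrist_force'],s['ft_torque'],s['finger_gap'])
r=snap('top','t3');q=snap('side','s3')
a=cv2.resize(cv2.imread('pics/t3.png')[150:270,120:270],(500,400),interpolation=2)
b=cv2.resize(cv2.imread('pics/s3.png')[160:285,180:280],(320,400),interpolation=2)[:,:300]
cv2.imwrite('pics/c3.png',np.hstack([a,b]))
```

```text
6.15 [0.51414947 0.06553698 0.10572345] [-5.01850676e-05  6.71134571e-01  7.41335513e-01  2.07640127e-04] [-0.0031154   0.01198444 -0.98748683] [ 0.2102513  -0.18794627  0.0440504 ] 0.011109758658778744
```

View pics/c3.png

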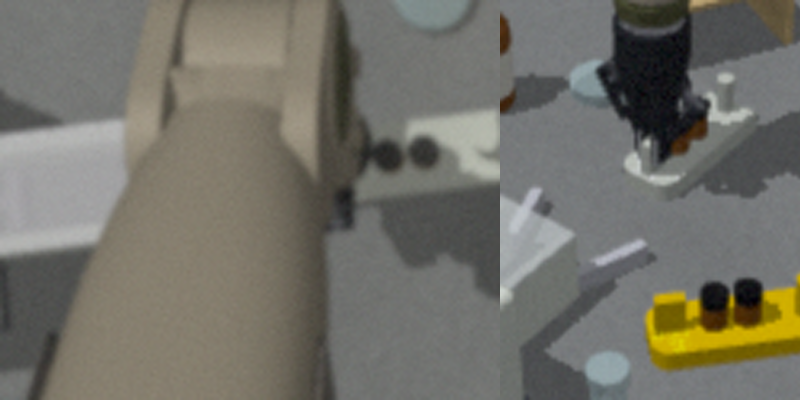

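Call:
servo_tool(
  deltas=[
    {"dx":-1,"dy":14,"dz":0,"rx":0,"ry":0,"rz":0,"fingers":1},
    {"dx":-1,"dy":14,"dz":0,"rx":0,"ry":0,"rz":0,"fingers":1},
    {"dx":-1,"dy":14,"dz":0,"rx":0,"ry":0,"rz":0,"fingers":1},
    {"dx":-1,"dy":14,"dz":0,"rx":0,"ry":0,"rz":0,"fingers":1},
    {"dx":-1,"dy":14,"dz":0,"rx":0,"ry":0,"rz":0,"fingers":1},
    {"dx":-1,"dy":14,"dz":0,"rx":0,"ry":0,"rz":0,"fingers":1},
    {"dx":-1,"dy":14,"dz":0,"rx":0,"ry":0,"rz":0,"fingers":1},
    {"dx":-1.5,"dy":12,"dz":0,"rx":0,"ry":0,"rz":0,"fingers":1},
  ],
)

```text
clock: 7.05
tcp_pos: [0.5052, 0.1759, 0.1059]
orientation: [0.0, 0.673, 0.74, 0.0]
wrist_force: [0.5, -0.7, -2.7]
finger_gap: 0.0109
```

Call:
servo_tool(
  deltas=[
    {"dx":0,"dy":0,"dz":-1,"rx":0,"ry":0,"rz":0,"fingers":1},
    {"dx":0,"dy":0,"dz":0,"rx":0,"ry":0,"rz":0,"fingers":1},
  ],
)

```text
clock: 7.25
tcp_pos: [0.5055, 0.176, 0.1056]
orientation: [-0.0, 0.672, 0.74, 0.001]
wrist_force: [-1.2, 4.0, 1.8]
finger_gap: 0.0109
```

Run:
```python
from h import *
s=env.get_state();print(s['clock'],s['tcp_pos'],s['orientation'],s['wrist_force'],s['ft_torque'],s['finger_gap'])
r=snap('top')
print([np.round(ray(r,p,.06)[:2],4) for p in [(236.4,196.5),(247.2,195.6)]], 'expected .518 .0247 / .521 -.006')
```

```text
7.25 [0.50547803 0.17599542 0.10560459] [-2.13403286e-04  6.72420128e-01  7.40168953e-01  1.02327579e-03] [-1.19404943  3.97145254  1.78549662] [ 0.57380644  0.16723941 -0.03495032] 0.010865077800671318
[array([0.5174, 0.0223]), array([ 0.5193, -0.0083])] expected .518 .0247 / .521 -.006
```

Call:
servo_tool(
  deltas=[
    {"dx":0,"dy":0,"dz":0,"rx":0,"ry":0,"rz":0,"fingers":-0.3},
    {"dx":0,"dy":0,"dz":0,"rx":0,"ry":0,"rz":0,"fingers":-0.3},
    {"dx":0,"dy":0,"dz":0,"rx":0,"ry":0,"rz":0,"fingers":-0.3},
    {"dx":0,"dy":0,"dz":0,"rx":0,"ry":0,"rz":0,"fingers":-0.3},
    {"dx":0,"dy":0,"dz":20,"rx":0,"ry":0,"rz":0,"fingers":-0.3},
    {"dx":0,"dy":0,"dz":40,"rx":0,"ry":0,"rz":0,"fingers":-0.3},
    {"dx":0,"dy":0,"dz":40,"rx":0,"ry":0,"rz":0,"fingers":-0.3},
    {"dx":2,"dy":-40,"dz":0,"rx":0,"ry":0,"rz":0,"fingers":1},
  ],
)

```text
clock: 8.1
tcp_pos: [0.5105, 0.1371, 0.2106]
orientation: [0.003, 0.671, 0.741, 0.004]
wrist_force: [1.3, -1.8, -1.1]
finger_gap: 0.0422
```

Call:
servo_tool(
  deltas=[
    {"dx":4,"dy":-45,"dz":0,"rx":0,"ry":0,"rz":0,"fingers":1},
    {"dx":4,"dy":-45,"dz":0,"rx":0,"ry":0,"rz":0,"fingers":1},
    {"dx":4,"dy":-45,"dz":0,"rx":0,"ry":0,"rz":0,"fingers":1},
    {"dx":4,"dy":-30,"dz":0,"rx":0,"ry":0,"rz":0,"fingers":1},
    {"dx":0,"dy":0,"dz":0,"rx":0,"ry":0,"rz":0,"fingers":1},
  ],
)

```text
clock: 8.6
tcp_pos: [0.524, -0.0343, 0.205]
orientation: [0.001, 0.675, 0.738, -0.0]
wrist_force: [-1.0, 0.4, 0.0]
finger_gap: -0.0001
```

Run:
```python
from h import *
s=env.get_state();print(s['clock'],s['tcp_pos'],s['wrist_force'],s['finger_gap'])
r=snap('top','t4');q=snap('side','s4')
a=cv2.resize(cv2.imread('pics/t4.png')[160:260,140:265],(500,400),interpolation=2)
b=cv2.resize(cv2.imread('pics/s4.png')[170:270,180:255],(300,400),interpolation=2)
cv2.imwrite('pics/c4.png',np.hstack([a,b]))
```

```text
8.6 [ 0.52400099 -0.0342854   0.20498274] [-0.98152735  0.44669788  0.02970259] -0.00013489270157056936
```

View pics/c4.png

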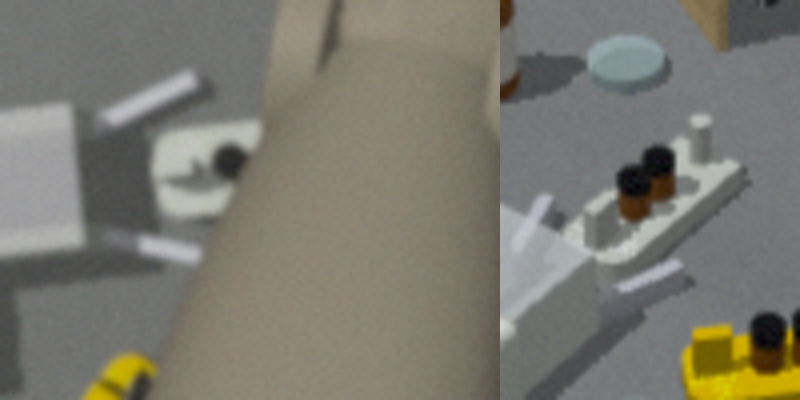

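The carrier stands flat and free, with its nose between the rails at about (178,203) in the full top image. Now I go down behind the tail with the fingers shut.

Call:
servo_tool(
  deltas=[
    {"dx":1,"dy":0,"dz":-40,"rx":0,"ry":0,"rz":0,"fingers":1},
    {"dx":0,"dy":0,"dz":-40,"rx":0,"ry":0,"rz":0,"fingers":1},
    {"dx":0,"dy":0,"dz":-35,"rx":0,"ry":0,"rz":0,"fingers":1},
    {"dx":0,"dy":0,"dz":-7,"rx":0,"ry":0,"rz":0,"fingers":1},
    {"dx":0,"dy":0,"dz":0,"rx":0,"ry":0,"rz":0,"fingers":1},
  ],
)

```text
clock: 9.2
tcp_pos: [0.5232, -0.0292, 0.082]
orientation: [-0.001, 0.673, 0.74, -0.001]
wrist_force: [0.0, 0.2, 1.5]
finger_gap: -0.0
```

Call:
servo_tool(
  deltas=[
    {"dx":-1,"dy":10,"dz":0,"rx":0,"ry":0,"rz":0,"fingers":1},
    {"dx":-1,"dy":10,"dz":0,"rx":0,"ry":0,"rz":0,"fingers":1},
    {"dx":-1,"dy":10,"dz":0,"rx":0,"ry":0,"rz":0,"fingers":1},
    {"dx":-1,"dy":10,"dz":0,"rx":0,"ry":0,"rz":0,"fingers":1},
    {"dx":-0.5,"dy":5,"dz":0,"rx":0,"ry":0,"rz":0,"fingers":1},
  ],
)

```text
clock: 9.7
tcp_pos: [0.5198, 0.0158, 0.0835]
orientation: [0.0, 0.673, 0.74, 0.0]
wrist_force: [-0.2, -0.2, -0.3]
finger_gap: -0.0002
```

Call:
servo_tool(
  deltas=[
    {"dx":-0.5,"dy":6,"dz":0,"rx":0,"ry":0,"rz":0,"fingers":1},
    {"dx":-1,"dy":6,"dz":0,"rx":0,"ry":0,"rz":0,"fingers":1},
    {"dx":-0.5,"dy":6,"dz":0,"rx":0,"ry":0,"rz":0,"fingers":1},
    {"dx":-0.5,"dy":6,"dz":0,"rx":0,"ry":0,"rz":0,"fingers":1},
  ],
)

```text
clock: 10.1
tcp_pos: [0.5176, 0.0384, 0.0831]
orientation: [0.001, 0.673, 0.739, -0.0]
wrist_force: [0.7, -3.0, 1.4]
finger_gap: -0.0002
```

Call:
servo_tool(
  deltas=[
    {"dx":-0.6,"dy":7,"dz":0,"rx":0,"ry":0,"rz":0,"fingers":1},
    {"dx":-0.6,"dy":7,"dz":0,"rx":0,"ry":0,"rz":0,"fingers":1},
    {"dx":-0.6,"dy":7,"dz":0,"rx":0,"ry":0,"rz":0,"fingers":1},
    {"dx":-0.6,"dy":7,"dz":0,"rx":0,"ry":0,"rz":0,"fingers":1},
    {"dx":-0.6,"dy":7,"dz":0,"rx":0,"ry":0,"rz":0,"fingers":1},
    {"dx":-0.6,"dy":7,"dz":0,"rx":0,"ry":0,"rz":0,"fingers":1},
  ],
)

```text
clock: 10.7
tcp_pos: [0.5138, 0.081, 0.083]
orientation: [0.0, 0.673, 0.74, 0.0]
wrist_force: [0.7, -3.9, 3.2]
finger_gap: 0.0
```

Run:
```python
from h import *
s=env.get_state();print(s['clock'],s['tcp_pos'],s['wrist_force'],s['ft_torque'])
r=snap('top','t5');q=snap('side','s5')
a=cv2.resize(cv2.imread('pics/t5.png')[160:260,140:265],(500,400),interpolation=2)
b=cv2.resize(cv2.imread('pics/s5.png')[170:270,180:255],(300,400),interpolation=2)
cv2.imwrite('pics/c5.png',np.hstack([a,b]))
```

```text
10.7 [0.5137864  0.08101492 0.08303627] [ 0.67345898 -3.89719521  3.18426503] [-0.83394901 -0.0407549  -0.0055668 ]
```

View pics/c5.png

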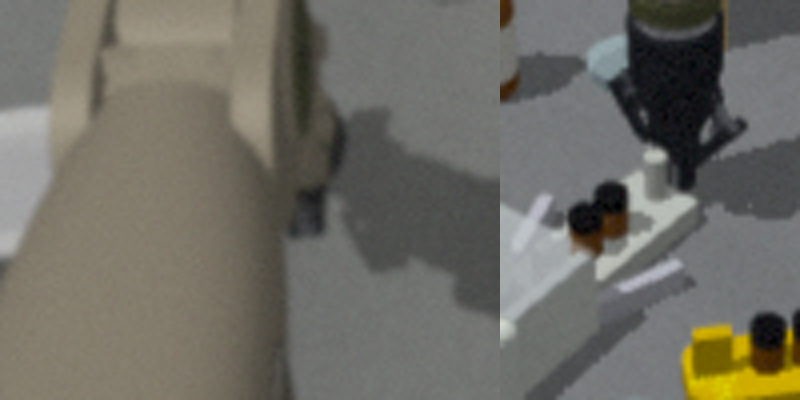

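The carrier is entering the bay straight, with the post at about (219,213) in the side image. I keep pushing.

Call:
servo_tool(
  deltas=[
    {"dx":-0.6,"dy":7,"dz":0,"rx":0,"ry":0,"rz":0,"fingers":1},
    {"dx":-0.6,"dy":7,"dz":0,"rx":0,"ry":0,"rz":0,"fingers":1},
    {"dx":-0.6,"dy":7,"dz":0,"rx":0,"ry":0,"rz":0,"fingers":1},
    {"dx":-0.6,"dy":7,"dz":0,"rx":0,"ry":0,"rz":0,"fingers":1},
  ],
)

```text
clock: 11.2
tcp_pos: [0.511, 0.1092, 0.0827]
orientation: [-0.0, 0.673, 0.74, -0.0]
wrist_force: [0.7, -2.3, 1.4]
finger_gap: 0.0001
```

Call:
servo_tool(
  deltas=[
    {"dx":-0.6,"dy":6,"dz":0,"rx":0,"ry":0,"rz":0,"fingers":1},
    {"dx":-0.6,"dy":6,"dz":0,"rx":0,"ry":0,"rz":0,"fingers":1},
    {"dx":-0.6,"dy":6,"dz":0,"rx":0,"ry":0,"rz":0,"fingers":1},
    {"dx":-0.6,"dy":6,"dz":0,"rx":0,"ry":0,"rz":0,"fingers":1},
  ],
)

```text
clock: 11.6
tcp_pos: [0.5087, 0.1331, 0.0828]
orientation: [-0.0, 0.673, 0.74, -0.0]
wrist_force: [0.1, -1.8, -1.2]
finger_gap: -0.0001
```

Call:
servo_tool(
  deltas=[
    {"dx":-0.4,"dy":4,"dz":0,"rx":0,"ry":0,"rz":0,"fingers":1},
    {"dx":-0.4,"dy":4,"dz":0,"rx":0,"ry":0,"rz":0,"fingers":1},
    {"dx":-0.4,"dy":4,"dz":0,"rx":0,"ry":0,"rz":0,"fingers":1},
  ],
)

```text
clock: 11.9
tcp_pos: [0.5076, 0.1449, 0.0828]
orientation: [-0.0, 0.673, 0.74, -0.0]
wrist_force: [-0.1, -1.3, -1.5]
finger_gap: -0.0002
```

Call:
servo_tool(
  deltas=[
    {"dx":-0.2,"dy":2,"dz":0,"rx":0,"ry":0,"rz":0,"fingers":1},
    {"dx":-0.2,"dy":2,"dz":0,"rx":0,"ry":0,"rz":0,"fingers":1},
    {"dx":-0.2,"dy":2,"dz":0,"rx":0,"ry":0,"rz":0,"fingers":1},
    {"dx":-0.2,"dy":2,"dz":0,"rx":0,"ry":0,"rz":0,"fingers":1},
  ],
)

```text
clock: 12.3
tcp_pos: [0.5069, 0.1525, 0.0829]
orientation: [0.0, 0.673, 0.739, -0.0]
wrist_force: [0.6, 0.1, -1.7]
finger_gap: 0.0001
```

Call:
servo_tool(
  deltas=[
    {"dx":-0.2,"dy":2,"dz":0,"rx":0,"ry":0,"rz":0,"fingers":1},
  ],
)

```text
clock: 12.4
tcp_pos: [0.5067, 0.1546, 0.0829]
orientation: [0.0, 0.673, 0.739, 0.0]
wrist_force: [0.3, -1.3, -0.7]
finger_gap: 0.0001
```

Call:
servo_tool(
  deltas=[
    {"dx":-0.1,"dy":1.5,"dz":0,"rx":0,"ry":0,"rz":0,"fingers":1},
  ],
)

```text
clock: 12.5
tcp_pos: [0.5066, 0.1561, 0.0829]
orientation: [0.0, 0.673, 0.74, 0.0]
wrist_force: [0.2, -0.8, -0.8]
finger_gap: -0.0
```

Call:
servo_tool(
  deltas=[
    {"dx":-0.1,"dy":1,"dz":0,"rx":0,"ry":0,"rz":0,"fingers":1},
    {"dx":-0.1,"dy":1,"dz":0,"rx":0,"ry":0,"rz":0,"fingers":1},
  ],
)

```text
clock: 12.7
tcp_pos: [0.5064, 0.1581, 0.0829]
orientation: [0.0, 0.673, 0.74, -0.0]
wrist_force: [-0.5, -1.0, -0.3]
finger_gap: 0.0001
```

Call:
servo_tool(
  deltas=[
    {"dx":-0.1,"dy":1,"dz":0,"rx":0,"ry":0,"rz":0,"fingers":1},
  ],
)

```text
clock: 12.8
tcp_pos: [0.5063, 0.1591, 0.0829]
orientation: [0.0, 0.673, 0.74, 0.0]
wrist_force: [1.0, -1.1, -0.5]
finger_gap: 0.0
```

Call:
servo_tool(
  deltas=[
    {"dx":-0.1,"dy":1,"dz":0,"rx":0,"ry":0,"rz":0,"fingers":1},
    {"dx":-0.1,"dy":1,"dz":0,"rx":0,"ry":0,"rz":0,"fingers":1},
  ],
)

```text
clock: 13.0
tcp_pos: [0.5061, 0.1611, 0.0829]
orientation: [0.0, 0.673, 0.74, 0.0]
wrist_force: [0.3, -0.4, -0.6]
finger_gap: 0.0001
```

Call:
servo_tool(
  deltas=[
    {"dx":-0.1,"dy":1,"dz":0,"rx":0,"ry":0,"rz":0,"fingers":1},
  ],
)

```text
clock: 13.1
tcp_pos: [0.5061, 0.1621, 0.083]
orientation: [0.0, 0.673, 0.74, 0.0]
wrist_force: [0.2, -1.6, -1.3]
finger_gap: 0.0001
```

Call:
servo_tool(
  deltas=[
    {"dx":-0.1,"dy":1,"dz":0,"rx":0,"ry":0,"rz":0,"fingers":1},
    {"dx":-0.1,"dy":1,"dz":0,"rx":0,"ry":0,"rz":0,"fingers":1},
  ],
)

```text
clock: 13.3
tcp_pos: [0.5058, 0.1641, 0.0829]
orientation: [0.0, 0.673, 0.74, 0.0]
wrist_force: [-0.3, -1.4, -0.8]
finger_gap: -0.0004
```

Call:
servo_tool(
  deltas=[
    {"dx":-0.1,"dy":1,"dz":0,"rx":0,"ry":0,"rz":0,"fingers":1},
  ],
)

```text
clock: 13.4
tcp_pos: [0.5058, 0.1651, 0.083]
orientation: [0.0, 0.673, 0.74, 0.0]
wrist_force: [0.7, -0.9, 0.2]
finger_gap: 0.0
```

Call:
servo_tool(
  deltas=[
    {"dx":-0.1,"dy":1,"dz":0,"rx":0,"ry":0,"rz":0,"fingers":1},
    {"dx":-0.1,"dy":1,"dz":0,"rx":0,"ry":0,"rz":0,"fingers":1},
  ],
)

```text
clock: 13.6
tcp_pos: [0.5056, 0.1671, 0.083]
orientation: [0.0, 0.673, 0.74, 0.0]
wrist_force: [0.7, -1.6, -0.8]
finger_gap: 0.0002
```

Call:
servo_tool(
  deltas=[
    {"dx":-0.1,"dy":1,"dz":0,"rx":0,"ry":0,"rz":0,"fingers":1},
  ],
)

```text
clock: 13.7
tcp_pos: [0.5054, 0.1681, 0.0829]
orientation: [0.0, 0.673, 0.74, 0.0]
wrist_force: [0.5, -1.5, -0.5]
finger_gap: -0.0001
```

Call:
servo_tool(
  deltas=[
    {"dx":-0.1,"dy":1,"dz":0,"rx":0,"ry":0,"rz":0,"fingers":1},
    {"dx":-0.1,"dy":1,"dz":0,"rx":0,"ry":0,"rz":0,"fingers":1},
  ],
)

```text
clock: 13.9
tcp_pos: [0.5053, 0.1701, 0.0829]
orientation: [0.0, 0.673, 0.74, 0.0]
wrist_force: [-0.0, -1.7, -1.3]
finger_gap: -0.0001
```

Call:
servo_tool(
  deltas=[
    {"dx":-0.1,"dy":1,"dz":0,"rx":0,"ry":0,"rz":0,"fingers":1},
  ],
)

```text
clock: 14.0
tcp_pos: [0.5051, 0.1711, 0.0829]
orientation: [0.0, 0.673, 0.74, 0.0]
wrist_force: [0.6, -1.4, -1.5]
finger_gap: -0.0003
```

Call:
servo_tool(
  deltas=[
    {"dx":-0.1,"dy":1,"dz":0,"rx":0,"ry":0,"rz":0,"fingers":1},
    {"dx":-0.1,"dy":1,"dz":0,"rx":0,"ry":0,"rz":0,"fingers":1},
  ],
)

```text
clock: 14.2
tcp_pos: [0.5049, 0.1731, 0.0829]
orientation: [0.0, 0.673, 0.74, 0.0]
wrist_force: [-0.4, -0.7, -0.6]
finger_gap: -0.0001
```

Call:
servo_tool(
  deltas=[
    {"dx":-0.1,"dy":1,"dz":0,"rx":0,"ry":0,"rz":0,"fingers":1},
  ],
)

```text
clock: 14.3
tcp_pos: [0.5048, 0.1741, 0.0829]
orientation: [0.0, 0.673, 0.74, 0.0]
wrist_force: [-0.7, -1.1, -0.8]
finger_gap: -0.0
```

Call:
servo_tool(
  deltas=[
    {"dx":-0.1,"dy":1,"dz":0,"rx":0,"ry":0,"rz":0,"fingers":1},
    {"dx":-0.1,"dy":1,"dz":0,"rx":0,"ry":0,"rz":0,"fingers":1},
  ],
)

```text
clock: 14.5
tcp_pos: [0.5047, 0.1758, 0.0829]
orientation: [0.0, 0.673, 0.74, -0.0]
wrist_force: [0.1, -5.0, -0.4]
finger_gap: 0.0005
```

Call:
servo_tool(
  deltas=[
    {"dx":-0.1,"dy":1,"dz":0,"rx":0,"ry":0,"rz":0,"fingers":1},
  ],
)

```text
clock: 14.6
tcp_pos: [0.5047, 0.176, 0.0829]
orientation: [0.001, 0.673, 0.739, -0.001]
wrist_force: [0.6, -9.7, 0.7]
finger_gap: 0.0003
```

Call:
servo_tool(
  deltas=[
    {"dx":-0.1,"dy":1,"dz":0,"rx":0,"ry":0,"rz":0,"fingers":1},
    {"dx":0,"dy":0,"dz":0,"rx":0,"ry":0,"rz":0,"fingers":1},
  ],
)

```text
clock: 14.8
tcp_pos: [0.5046, 0.1762, 0.0829]
orientation: [0.002, 0.674, 0.739, -0.002]
wrist_force: [1.0, -9.5, 0.2]
finger_gap: 0.0
```

Call:
servo_tool(
  deltas=[
    {"dx":0,"dy":-4,"dz":0,"rx":0,"ry":0,"rz":0,"fingers":1},
    {"dx":1,"dy":-15,"dz":0,"rx":0,"ry":0,"rz":0,"fingers":1},
    {"dx":2,"dy":-25,"dz":0,"rx":0,"ry":0,"rz":0,"fingers":1},
    {"dx":2,"dy":-30,"dz":40,"rx":0,"ry":0,"rz":0,"fingers":1},
    {"dx":0,"dy":-40,"dz":40,"rx":0,"ry":0,"rz":0,"fingers":1},
    {"dx":0,"dy":-45,"dz":30,"rx":0,"ry":0,"rz":0,"fingers":1},
    {"dx":0,"dy":-45,"dz":0,"rx":0,"ry":0,"rz":0,"fingers":1},
    {"dx":0,"dy":0,"dz":0,"rx":0,"ry":0,"rz":0,"fingers":1},
  ],
)

```text
clock: 15.6
tcp_pos: [0.5105, -0.023, 0.1876]
orientation: [0.002, 0.675, 0.737, 0.001]
wrist_force: [0.6, 0.2, 0.5]
finger_gap: -0.0001
```

Run:
```python
from h import *
s=env.get_state();print(s['clock'],s['tcp_pos'],s['wrist_force'])
r=snap('top','t6');q=snap('side','s6')
a=cv2.resize(cv2.imread('pics/t6.png')[160:260,100:225],(500,400),interpolation=2)
b=cv2.resize(cv2.imread('pics/s6.png')[170:270,170:245],(300,400),interpolation=2)
cv2.imwrite('pics/c6.png',np.hstack([a,b]))
```

```text
15.6 [ 0.51053351 -0.02296211  0.18756343] [0.60959859 0.16466555 0.468097  ]
```

View pics/c6.png

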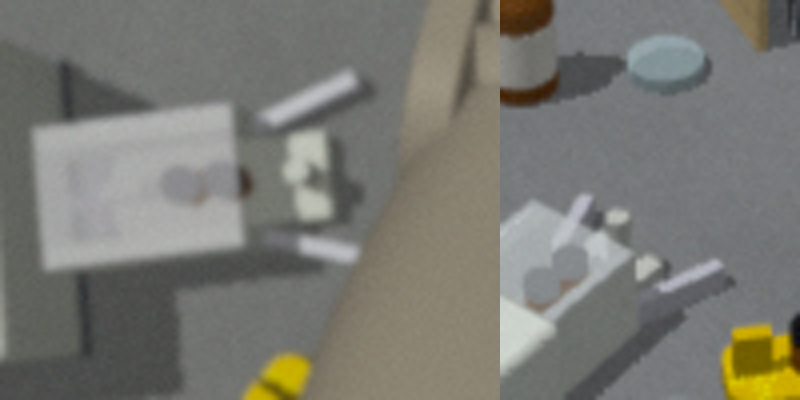

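Run:
```python
from h import *
r=snap('top');th=np.array([.4994,.2351]);d=np.array([-.097,.9953])
n=np.array([-d[1],d[0]])
P=lambda u,z:(lambda w:(round(float((w-th)@d),4),round(float((w-th)@n),4)))(ray(r,u,z)[:2])
C=lambda x,y:(100+x/4,160+y/4)
for nm,c,z in [('tail l',(326,132),.022),('tail r',(333,215),.022),('post top',(297,172),.062),('cap1',(181,185),.06),('cap2',(222,180),.06),('patch l',(70,190),.036),('patch r',(120,190),.036)]: print(nm,P(C(*c),z))
a=cv2.imread('pics/t6.png')[180:235,100:170]
b=cv2.imread('pics/t4.png')[180:235,100:170]
f=lambda x:cv2.resize(cv2.normalize(cv2.convertScaleAbs(x,alpha=2.2,beta=-180),None,0,255,cv2.NORM_MINMAX),None,fx=5.6,fy=5.6,interpolation=2)
cv2.imwrite('pics/c7.png',np.hstack([f(b),f(a)]))
```

```text
tail l (-0.0517, -0.0312)
tail r (-0.0511, 0.0303)
post top (-0.0369, 0.0005)
cap1 (0.0464, -0.0003)
cap2 (0.0171, -0.0004)
patch l (0.1345, -0.0091)
patch r (0.0982, -0.0048)
```

View pics/c7.png

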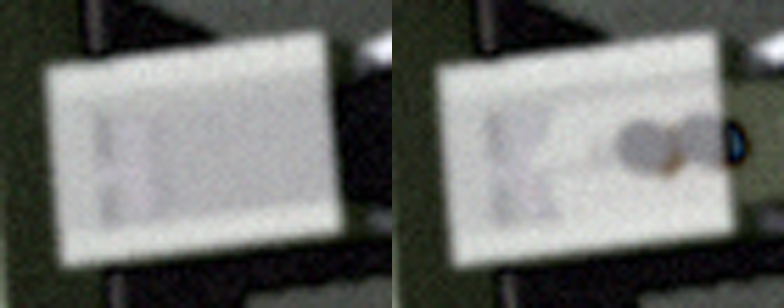

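The carrier is straight and centred in the bay, with its nose against the stop block, which hasn't visibly moved. The arm is clear, so I hand in.

```bash
python3 -c "
from h import *
print(env.get_state()['clock'],job.hand_in())"
```

```text
the job is handed in; nothing more can be done
15.75 None
```

The carrier is docked with its nose against the stop, and I handed the job in at 15.75 s; the hand-in reports no verdict. I gripped the fin, drew the carrier out from under the riser, slid it along the bench to the guide rails and released it there. Then I pushed its tail with the shut fingers and backed the arm well clear.

What the last checks showed:
- **Contact with the stop:** the push force rose from about 1.5 N to 9.7 N and the fingers stopped moving, well under the 40 N that would move the stop. Through the cover, the nose sits at the stop face, and the stop looks unmoved compared with an earlier picture.
- **Alignment:** the carrier is within about 1 mm of the bay's middle line and within about 0.02 rad of its direction.
- **Nose position:** the readings disagree slightly. The top image puts the nose 107–109 mm behind the throat, and the fingers' position puts it at about 111 mm. That is within calibration error, so I relied on the contact force.
- **Other things on the bench:** none looked disturbed in the pictures, but I did not measure their positions again.

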